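Ratchet a hold-down clamp tight on a stretcher bar

ROBOT

A 6-joint arm with a two-finger parallel gripper is mounted at the origin on a cart in front of the work surface, level with it; the furniture and walls round the work are solid. World frame = base frame: x ahead of the robot, y to its left, z up, the work surface at z = 0. Lengths are in m, angles in rad, forces in N, time in s.
With the tool pointing down it reaches from about 0.3 to 0.875 m from the base axis. Payload 4.2 kg.
Tool frame: the origin (TCP) lies midway between the tips of the shut fingers; the grasp point (between the pads) lies 19 mm behind it; z points along the fingers, y is the line along which they close (so a half turn about z gives the same grasp; the last joint's range is limited). The gripper opens to 85 mm and grips with 20 to 120 N. Pads are 22 mm wide; open, the fingers measure 114 mm over their backs; the gripper's body (76 mm by 85 mm) begins 54 mm behind the grasp point. The pads swing forward as they close: fully open they stand 13 mm farther back than shut.
Start: joints at [-1.224, 0.32, 1.565, -0, 1.257, -0.02], TCP at [0.206, -0.537, 0.231] pointing down, gripper open.
Joint ranges: [-3.11, 3.11], [-0.84, 2.01], [0.21, 2.61], [-1.34, 4.49], [0.05, 2.63], [-2.56, 2.56]. Speed limits (rad/s): [2.57, 2.57, 3.14, 3.14, 3.14, 3.14].

INTERFACE

Orientations are given as [roll, pitch, yaw] about the fixed x, y, z axes, in that order (R = Rz(yaw) Ry(pitch) Rx(roll)).
In Python, from station import env gives the robot as it stands.
- The arm moves only by the shell command python3 -m handwheel 'ROWS' [OPENING] [FORCE]. ROWS is JSON, a list of rows, each an object of numbers: "x", "y", "z": the shift along the tool's x, y, z in units of 30 mm (1.0 is 30 mm); "turn": the turn about the tool's z in units of 8 degrees (1.0 is 8 degrees). In form: [{"x": .., "y": .., "z": .., "turn": ..}, ...]. A call has 1 to 10 rows; each row shifts and turns the commanded pose from where the row before left it, along the tool's axes as they then stand; what a row does not reach is not made up. A row lasts 1/10 s, in which the tool goes at most 50 mm and 8.59 degrees, less where a joint would pass 70% of its speed; a pose out of reach is approached as far as the arm can. A call is refused whole if a number of a shift passes 1 or a number of a turn 1, either way. A call with a gripper value outside its range is refused whole. OPENING is the closure in counts, from 0 (fully open) to 255 (shut), set as the call begins (- or left out, the last holds). The fingers move at their own pace and stop on an object; FORCE is the grip in N (left out, the last holds). Time passes only in rows, so rows that do not move let the fingers close. It gives the time, the measured TCP pose, the force, the opening and the grip force at its end, in the units of the state.
- env.get_obs(): the state, without advancing time (a new reading comes with each control period).
- env.capture(name): name is "scene" or "top"; returns a dict with "frame" (400x640x3 uint8, blue, green, red), "z_map" (400x640 float32, m along the optical axis (not along the pixel's ray), 0 where there is no reading), "K" (3x3 intrinsics, pixels), "T" (4x4, takes a point from camera to world coordinates). Camera axes: x right, y up, looking along -z (the intrinsics and any distortion apply to the point x, -y, -z); pixel columns grow to the right and rows downward; lengths in m; the calibration is good to about 2 mm. A picture is of the moment at which its call begins.
- env.finish_job(): hands the job in; it is judged then, once.
The state is a dict: "time_s": time; "qpos": joint angles; "joint_velocities": joint speeds; "joint_torque": joint torques, N m; "position": TCP position; "orientation": TCP orientation; "wrist_force": force on the tool from outside, world axes, zero at the start; "moment": the same for the moment, N m; "width": finger opening in m; "finger_force": force on a finger pad.
Only numpy, scipy, OpenCV 4.12 (cv2) and the standard library are available. Lean on these libraries where they do the work, as an engineer would, in place of code of your own. Each camera call takes 0.05 s, during which the arm holds its last target. There are 200 camera calls.

TASK

The hold-down clamp is loose on the wooden canvas stretcher bar: set the loose box key over its hexagon bolt and turn the bolt clockwise (seen from above) in short swings between the two guide pins, lifting the key and setting it back each time, until the rubber pad grips the wood and the bolt has become firmly tight, but do not overtighten it. Turn the bolt only with the key and do not force the key against the pins or ram it onto the bolt; then lay the key flat on the desk, clear of the clamp, and leave the tape, cup and jar where they stand.

Things in the scene. Friction and masses are not known exactly. Their poses are not given: they have to be found in the camera images.
- clamp: Clamp fixed to the desk: aluminium base 125 x 130 x 8 mm, wooden stretcher bar 38 x 160 x 18 mm on it along y, centred 55 mm along +x. Origin on the desk under the vertical bolt axis, z up. The key's handle belongs on the -x side.
- pins: Two steel guide pins standing up from the base, 12 mm thick (20 mm collars below 14 mm height), 74 mm high, at x = -22, y = +47 and -47 mm; this frame is the same as the clamp frame. With the key down they stop its handle about 50 degrees either side of the clamp's -x direction, so the bolt needs two to four swings.
- screw: Clamp screw with a round flange 45 mm wide, 4 mm thick; origin on its axis under the flange, z up, 40 to 42.4 mm above the desk. Clockwise from above tightens: 2 to 2.35 rad until the pad sits on the wood, then it stops dead. It turns against a steady drag of 0.3 N m and stays where it is left.
- bolt: Hexagon head on the screw: 30 mm over flats, 16.5 mm high, top edge chamfered 3 mm. Origin on the axis at the flange's top, where the key's underside rests; x through a corner. It sits on the screw through a stiff torsion spring, 5 N m per rad, so its turn against the screw shows the torque (x axes of both in line: none). Firmly tight: 0.7 to 1.8 N m with the screw stopped; aim for 1.2; never more.
- strap_pad (a point): Centre of the underside of the rubber pad below the dark steel strap (100 x 32 x 10 mm, with a 120 mm cross-piece round the pins), 55 mm from the bolt axis along the clamp's +x. Strap and bolt sink 1 mm per rad of the screw. The pad starts 2 to 2.4 mm above the wood and meets it 26 mm above the desk.
- key: Loose aluminium box key, 120 to 200 g, 24 mm high, lying with the same side down as in use. Origin: centre of the socket's underside. Socket: hexagon 32 mm over flats, open right through, wall 7 mm, corners along the key's x. It fits the bolt every 60 degrees with about 7 degrees of play either way and comes off when lifted 20 mm.
- key_grip (a point): Where to hold the key: on its handle, 105 mm from the origin along the key's -x, 15 mm above its underside. The handle is a bar 13 mm wide (fingers on its two sides), from 4 to 26 mm above the underside, out to 140 mm, where a 20 mm round foot ends it. Centre of mass about 60 mm from the origin.
- tape: Bystander: roll of masking tape, 101 mm across, 24 mm high, flat on the desk; origin at the centre of its underside.
- cup: Bystander: white paper paint cup, 58 mm across, 60 mm high; origin at the centre of its underside.
- jar: Bystander: small paint jar with a lid, 54 mm across, 62 mm high; origin at the centre of its underside.

How it is judged:
By the outcome, as a careful person would: the job done as asked, in the order asked, and still so for the second after the job is handed in, with the robot touching nothing.
It also fails if it takes over 72 s, if anything falls off the work surface, if the arm or the gripper's body presses on something with over 40 N, if the wrist force passes 120 N, or if a joint passes its speed limit or range.

## Working session

There is one attempt and no reset: what is moved stays moved. The work goes in short steps, Python scripts to look and compute and a shell command to move; the robot and the scene stay as the last step left them, time stands still between calls to the robot, and variables do not carry over. Pictures are saved under pics/ and viewed, at most 10 in all, crops included, and the job is handed in when it is done.

```bash
ls; mkdir -p pics
cat > h.py <<'E'
import numpy as np, cv2, json
from station import env
def cap(n):
    c=env.capture(n); return c
def pts(c):
    z=c["z_map"];K=c["K"];T=c["T"]
    v,u=np.mgrid[0:z.shape[0],0:z.shape[1]]
    P=np.stack([(u-K[0,2])/K[0,0]*z,-(v-K[1,2])/K[1,1]*z,-z,np.ones_like(z)],-1)
    return (P@T.T)[...,:3]
def ray(c,u,v,h):
    K=c["K"];T=c["T"]
    d=T[:3,:3]@np.array([(u-K[0,2])/K[0,0],-(v-K[1,2])/K[1,1],-1]);o=T[:3,3]
    return o+d*(h-o[2])/d[2]
def proj(c,p):
    K=c["K"];T=c["T"];q=np.linalg.inv(T)@np.r_[p,1]
    return K[0,0]*q[0]/-q[2]+K[0,2],K[1,1]*-q[1]/-q[2]+K[1,2]
E
python3 - <<'E'
from h import *
for n in("scene","top"):
    c=cap(n);cv2.imwrite(f"pics/{n}0.png",c["frame"]);print(c["K"],c["T"].round(3), (c["z_map"]>0).mean())
    np.savez(f"{n}0.npz",**c)
o=env.get_obs();print(o)
E
```

```text
pics
[[435.62008269   0.         320.94379167]
 [  0.         435.62008269 202.91518161]
 [  0.           0.           1.        ]] [[-0.623  0.613 -0.486  0.111]
 [-0.783 -0.48   0.397  0.363]
 [ 0.01   0.627  0.779  0.869]
 [ 0.     0.     0.     1.   ]] 0.9960859375
[[486.50175517   0.         320.06827456]
 [  0.         486.50175517 205.01465372]
 [  0.           0.           1.        ]] [[ 0.02   0.996 -0.083  0.489]
 [-1.     0.02   0.009 -0.027]
 [ 0.011  0.082  0.997  1.172]
 [ 0.     0.     0.     1.   ]] 0.996125
{'time_s': 0.1, 'qpos': array([-1.22398198e+00,  3.20251030e-01,  1.56554094e+00,  2.74365702e-06,
        1.25740458e+00, -2.00169462e-02]), 'joint_velocities': array([ 4.78130738e-04,  4.07669429e-05, -3.13950799e-03,  2.64069441e-04,
       -6.53035299e-04, -4.35236907e-03]), 'joint_torque': array([-3.91525218e-04, -4.16409695e+01, -2.34703785e+01, -7.13156646e-05,
        4.83970871e-03, -1.04250611e-05]), 'position': array([ 0.20607924, -0.53635364,  0.23055934]), 'orientation': array([-3.13998913e+00, -3.47110958e-05,  3.66830422e-01]), 'wrist_force': array([ 0.82831892,  0.65023844, -0.09529892]), 'moment': array([ 0.00819083,  0.08462929, -0.04917002]), 'finger_force': 0.0, 'width': 0.08526649675727395}
```

View pics/scene0.png

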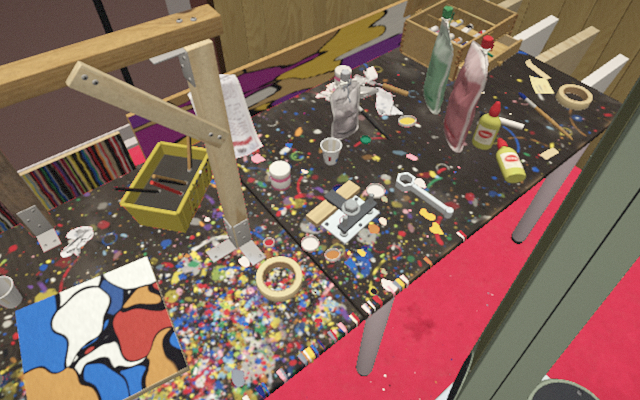

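View pics/top0.png

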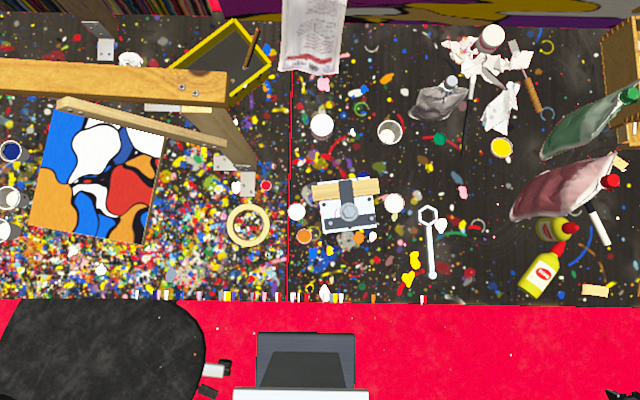

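The top view shows the clamp at about (348,207) and the key's socket at (428,215), with its foot at (432,275). The tape is at (248,226), the cup at (390,131) and the jar at (321,125). Next I'll measure from enlarged crops.

Run:
```python
from h import *
c=dict(np.load("top0.npz"));P=pts(c)
f=c["frame"][170:290,300:450];a=cv2.resize(f,None,fx=5,fy=5,interpolation=cv2.INTER_CUBIC)[:590]
cv2.imwrite("pics/crop0.png",a)
# desk height & key handle via height map
print("desk",np.median(P[240:280,330:400,2]))
z=P[...,2]
for lo,hi,n in((.014,.04,"key"),):
    m=((z>lo)&(z<hi)).astype(np.uint8);m[:, :410]=0;m[:,450:]=0;m[:195]=0;m[290:]=0
    n,l,s,ce=cv2.connectedComponentsWithStats(m)
    print(s,ce)
    Q=P[m>0];print(Q[:,:2].min(0),Q[:,:2].max(0),np.median(Q[:,2]))
for u,v in((428,215),(432,275),(430,245),(348,211),(248,226),(390,131),(321,125)): print(u,v,P[v,u].round(3))
```

```text
desk -0.0011739488857832603
[[     0      0    640    400 255474]
 [   418    205     21     75    526]] [[319.2736482  199.41738494]
 [429.43726236 239.62547529]]
[ 0.41500009 -0.31817083] [ 0.58940631 -0.27036346] 0.02256983011345748
428 215 [ 0.567 -0.3   -0.   ]
432 275 [ 0.425 -0.304  0.024]
430 245 [ 0.495 -0.3    0.02 ]
348 211 [ 0.568 -0.102  0.064]
248 226 [ 0.532  0.134 -0.002]
390 131 [ 0.769 -0.204  0.011]
321 125 [ 0.768 -0.036  0.06 ]
```

View pics/crop0.png

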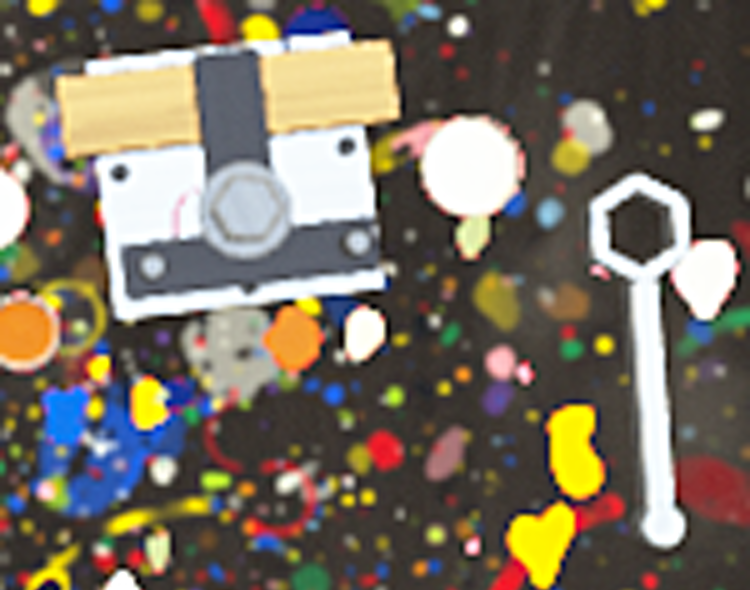

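The crop shows a light flange and hexagon bolt at crop (245,210), with pin tops at (152,265) and (358,242). The key's hole is at (641,226) and its foot at (663,526). The bolt corners look roughly left and right in the image, so they are about 30° off the key's in-use direction.

Run:
```python
from h import *
c=dict(np.load("top0.npz"));P=pts(c)
g=lambda U,V:((U+.5)/5-.5+300,(V+.5)/5-.5+170)
for n,U,V,h in(("hole",641,226,.024),("foot",663,526,.025),("pinL",152,265,.074),("pinR",358,242,.074),("bolt",245,210,.062),("baseTL",87,62,.008),("baseBL",122,320,.008),("baseBR",384,287,.008)):
    print(n,ray(c,*g(U,V),h).round(4))
s=dict(np.load("scene0.npz"));Q=pts(s)
# key from both depth maps
for n,A in(("top",P),("scene",Q)):
    B=A.reshape(-1,3);m=(B[:,2]>.017)&(B[:,2]<.035)&(B[:,0]>.40)&(B[:,0]<.61)&(B[:,1]<-.25)&(B[:,1]>-.34);B=B[m]
    hd=B[(B[:,0]>.44)&(B[:,0]<.53)];k=np.polyfit(hd[:,0],hd[:,1],1)
    so=B[B[:,0]>.545];ctr=(so.max(0)+so.min(0))/2
    print(n,len(B),"slope deg",np.degrees(np.arctan(k[0])),"y at .45",np.polyval(k,.45),"sock",ctr.round(4),so.min(0).round(4),so.max(0).round(4),"xmin",B[:,0].min())
    # things tall
for n,u,v in(("pinL",330,222),("pinR",371,218),("bolt",348,211)):
    print(n,P[v-2:v+3,u-2:u+3,2].max())
print(ray(s,*(0,0),.0))
# bolt zoom in scene and top
b=c["frame"][195:228,325:375];b=cv2.resize(b,None,fx=12,fy=12,interpolation=cv2.INTER_CUBIC)
d=s["frame"][185:235,315:385];d=cv2.resize(d,None,fx=8,fy=8,interpolation=cv2.INTER_CUBIC)
w=np.zeros((800,600,3),np.uint8);w[:b.shape[0],:b.shape[1]]=b;w[400:400+d.shape[0],:d.shape[1]]=d[:400]
cv2.imwrite("pics/bolt0.png",w[:800])
w2=np.hstack([cv2.resize(b,(400,264)),cv2.resize(d,(400,264))]);cv2.imwrite("pics/bolt0.png",w2)
```

```text
hole [ 0.566  -0.2936  0.024 ]
foot [ 0.4252 -0.3039  0.025 ]
pinL [ 0.5405 -0.0606  0.074 ]
pinR [ 0.5528 -0.1537  0.074 ]
bolt [ 0.5671 -0.1031  0.062 ]
baseTL [ 0.6408 -0.0296  0.008 ]
baseBL [ 0.517  -0.0488  0.008 ]
baseBR [ 0.5353 -0.174   0.008 ]
top 499 slope deg 4.070276979743126 y at .45 -0.3022930328440755 sock [ 0.5679 -0.2943  0.023 ] [ 0.5464 -0.3182  0.0172] [ 0.5894 -0.2704  0.0288] xmin 0.4150000908869706
scene 443 slope deg 4.142702851974379 y at .45 -0.2982223057117283 sock [ 0.5691 -0.2913  0.0226] [ 0.5454 -0.3154  0.0174] [ 0.5928 -0.2671  0.0279] xmin 0.4170694754882134
pinL 0.07625093252450621
pinR 0.07686720042844941
bolt 1.1719350587253885
[2.27525537 0.28614807 0.        ]
```

View pics/bolt0.png

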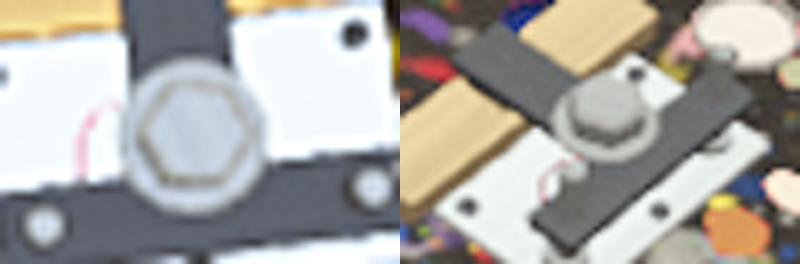

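The hexagon's top edge runs nearly along the image rows, from (160,87) to (222,84) in the left panel. That puts the corners at a world yaw of about 33° (mod 60). The clamp yaw is about 8°.

```bash
cat >> h.py <<'E'
def rel(p,yawdeg):
    "tool-unit shifts (at the present yaw) and turn to reach p, yaw"
    o=env.get_obs();d=np.array(p)-o["position"];y=o["orientation"][2];c,s=np.cos(y),np.sin(y)
    t=((np.degrees(y)-yawdeg)+180)%360-180
    print("pos",o["position"].round(4),"rpy",o["orientation"].round(3),"F",o["wrist_force"].round(1),"w",round(o["width"],4),"t",o["time_s"])
    print("x %.3f y %.3f z %.3f turn %.3f"%((d[0]*c+d[1]*s)/.03,(d[0]*s-d[1]*c)/.03,-d[2]/.03,t/8))
def hexyaw(c,p,r):
    "world yaw (mod 60) of hexagon corners from gradients within r of p"
    g=cv2.cvtColor(c["frame"],cv2.COLOR_BGR2GRAY).astype(np.float32)
    gx,gy=cv2.Sobel(g,5,1,0),cv2.Sobel(g,5,0,1)
    u0,v0=proj(c,p);v,u=np.mgrid[0:400,0:640];rp=np.hypot(u-u0,v-v0)/np.linalg.norm(np.subtract(proj(c,np.add(p,[.0,.01,0])),(u0,v0)))*.01
    m=(rp>r[0])&(rp<r[1]);J=c["T"][:2,:2]@np.diag([1,-1])
    w=np.stack([gx[m],gy[m]])
    a=np.arctan2(*(J@w)[::-1]);M=np.hypot(*w)
    z=(M*np.exp(6j*a)).sum();return (np.degrees(np.angle(z))/6+30)%60,abs(z)/M.sum()
E
python3 - <<'E'
from h import *
c=dict(np.load("top0.npz"))
for r in((.008,.0145),(.010,.016),(.011,.018)): print(hexyaw(c,(.5675,-.1033,.0615),r))
print("key",hexyaw(c,(.567,-.2938,.024),(.012,.027)))
rel((.463,-.3,.12),4.1)
E
python3 -m handwheel '[{"x":0.9,"y":-0.36},{"x":0.9,"y":-0.36},{"x":0.9,"y":-0.36},{"x":0.9,"y":-0.36},{"x":0.9,"y":-0.36},{"x":0.9,"y":-0.36},{"x":0.9,"y":-0.36},{"x":0.9,"y":-0.36},{"x":0.9,"y":-0.36},{"x":0.9,"y":-0.36}]' 60 60
python3 -m handwheel '[{"x":0.9,"y":-0.36,"z":0.9},{"x":0.9,"y":-0.36,"z":0.9},{"z":0.9},{"z":0.9,"turn":0.7},{"z":0.5,"turn":0.7},{"turn":0.7},{},{}]'
python3 -c 'from h import *;rel((.463,-.2998,.004),4.1)'
```

```text
(np.float64(29.02291856062086), np.float64(0.4740595159114807))
(np.float64(29.464441932129375), np.float64(0.45042369354618944))
(np.float64(30.48581900102366), np.float64(0.4627190135266699))
key (np.float64(4.692017258054822), np.float64(0.6036599531270322))
pos [ 0.2061 -0.5364  0.2306] rpy [-3.14  -0.     0.367] F [ 0.8  0.7 -0.1] w 0.0853 t 0.1
x 10.820 y -4.283 z 3.685 turn 2.115
pos [ 0.2061 -0.5364  0.2306] rpy [-3.14  -0.     0.367] F [ 0.8  0.7 -0.1] w 0.0853 t 0.1
x 10.822 y -4.289 z 7.552 turn 2.115validation failed for argument at $[0]...
validation failed for argument at $[0]...
```

Rows seem to need all four keys.

```bash
python3 -m handwheel '[{"x":0.9,"y":-0.36,"z":0,"turn":0},{"x":0.9,"y":-0.36,"z":0,"turn":0},{"x":0.9,"y":-0.36,"z":0,"turn":0},{"x":0.9,"y":-0.36,"z":0,"turn":0},{"x":0.9,"y":-0.36,"z":0,"turn":0},{"x":0.9,"y":-0.36,"z":0,"turn":0},{"x":0.9,"y":-0.36,"z":0,"turn":0},{"x":0.9,"y":-0.36,"z":0,"turn":0},{"x":0.9,"y":-0.36,"z":0,"turn":0},{"x":0.9,"y":-0.36,"z":0,"turn":0}]' 60 60
python3 -m handwheel '[{"x":0.9,"y":-0.36,"z":0.9,"turn":0},{"x":0.9,"y":-0.36,"z":0.9,"turn":0},{"x":0,"y":0,"z":0.9,"turn":0},{"x":0,"y":0,"z":0.9,"turn":0.7},{"x":0,"y":0,"z":0.5,"turn":0.7},{"x":0,"y":0,"z":0,"turn":0.7},{"x":0,"y":0,"z":0,"turn":0},{"x":0,"y":0,"z":0,"turn":0}]'
python3 -c 'from h import *;rel((.463,-.2998,.004),4.1)'
```

```text
time_s: 1.1
position: [0.4201, -0.338, 0.2309]
orientation: [-3.141, 0.0, 0.367]
wrist_force: [-0.7, 0.0, -0.0]
width: 0.0656
finger_force: 0.0
time_s: 1.9
position: [0.4623, -0.2997, 0.1083]
orientation: [3.141, -0.0, 0.076]
wrist_force: [-0.1, 0.4, 0.1]
width: 0.0654
finger_force: 0.0
pos [ 0.4623 -0.2997  0.1083] rpy [ 3.141 -0.     0.076] F [-0.1  0.4  0.1] w 0.0654 t 1.9
x 0.023 y 0.006 z 3.478 turn 0.029
```

```bash
python3 -m handwheel '[{"x":0.02,"y":0,"z":0.8,"turn":0},{"x":0,"y":0,"z":0.8,"turn":0},{"x":0,"y":0,"z":0.8,"turn":0},{"x":0,"y":0,"z":0.6,"turn":0},{"x":0,"y":0,"z":0.4,"turn":0},{"x":0,"y":0,"z":0,"turn":0}]'
python3 -m handwheel '[{"x":0,"y":0,"z":0,"turn":0},{"x":0,"y":0,"z":0,"turn":0},{"x":0,"y":0,"z":0,"turn":0},{"x":0,"y":0,"z":0,"turn":0},{"x":0,"y":0,"z":0,"turn":0},{"x":0,"y":0,"z":0,"turn":0},{"x":0,"y":0,"z":0,"turn":0}]' 255 80
```

```text
time_s: 2.5
position: [0.4621, -0.2992, 0.0053]
orientation: [-3.14, 0.002, 0.074]
wrist_force: [0.5, -0.8, 1.1]
width: 0.0653
finger_force: 0.0
time_s: 3.2
position: [0.4633, -0.2999, 0.0075]
orientation: [3.14, -0.002, 0.074]
wrist_force: [-0.8, 0.3, 6.1]
width: 0.0108
finger_force: 80.3
```

```bash
python3 -m handwheel '[{"x":0,"y":0,"z":-0.3,"turn":0},{"x":0,"y":0,"z":-0.6,"turn":0},{"x":0,"y":0,"z":-0.8,"turn":0},{"x":0,"y":0,"z":-0.8,"turn":0},{"x":0,"y":0,"z":-0.8,"turn":0},{"x":0,"y":0,"z":-0.3,"turn":0},{"x":0,"y":0,"z":0,"turn":0},{"x":0,"y":0,"z":0,"turn":0}]'
python3 -c 'from h import *;rel((.477,-.1547,.11),29.5)'
```

```text
time_s: 4.0
position: [0.4621, -0.2991, 0.1134]
orientation: [-3.141, 0.001, 0.074]
wrist_force: [-0.5, 0.1, -1.5]
width: 0.011
finger_force: 79.5
pos [ 0.4621 -0.2991  0.1134] rpy [-3.141e+00  1.000e-03  7.400e-02] F [-0.5  0.1 -1.5] w 0.011 t 4.0
x 0.849 y -4.764 z 0.115 turn -3.160
```

```bash
python3 -m handwheel '[{"x":0.1,"y":-0.5,"z":0,"turn":0},{"x":0.15,"y":-0.8,"z":0,"turn":0},{"x":0.15,"y":-0.9,"z":0,"turn":0},{"x":0.15,"y":-0.9,"z":0,"turn":0},{"x":0.15,"y":-0.9,"z":0,"turn":0},{"x":0.15,"y":-0.76,"z":0.1,"turn":0},{"x":0,"y":0,"z":0,"turn":-0.9},{"x":0,"y":0,"z":0,"turn":-0.9},{"x":0,"y":0,"z":0,"turn":-0.9},{"x":0,"y":0,"z":0,"turn":-0.46}]'
python3 -m handwheel '[{"x":0,"y":0,"z":0,"turn":0},{"x":0,"y":0,"z":0,"turn":0}]'
python3 - <<'E'
from h import *
c=cap("top");s=cap("scene");np.savez("top1.npz",**c);np.savez("scene1.npz",**s)
rel((.477,-.1547,.11),29.5)
b=cv2.resize(c["frame"][185:245,310:390],None,fx=5,fy=5,interpolation=cv2.INTER_CUBIC)
d=cv2.resize(s["frame"][170:245,305:405],None,fx=4,fy=4,interpolation=cv2.INTER_CUBIC)
cv2.imwrite("pics/over1.png",np.hstack([b,d]))
E
```

```text
time_s: 5.0
position: [0.4768, -0.1538, 0.1101]
orientation: [-3.139, 0.002, 0.519]
wrist_force: [-0.6, -0.4, -0.7]
width: 0.0109
finger_force: 79.4
time_s: 5.2
position: [0.4772, -0.1545, 0.1106]
orientation: [-3.14, 0.001, 0.514]
wrist_force: [-0.3, 0.1, -1.9]
width: 0.0109
finger_force: 79.4
pos [ 0.4774 -0.1548  0.1109] rpy [-3.141e+00  1.000e-03  5.140e-01] F [-0.4 -0.7 -2.3] w 0.0115 t 5.3
x -0.010 y -0.011 z 0.030 turn -0.006
```

View pics/over1.png

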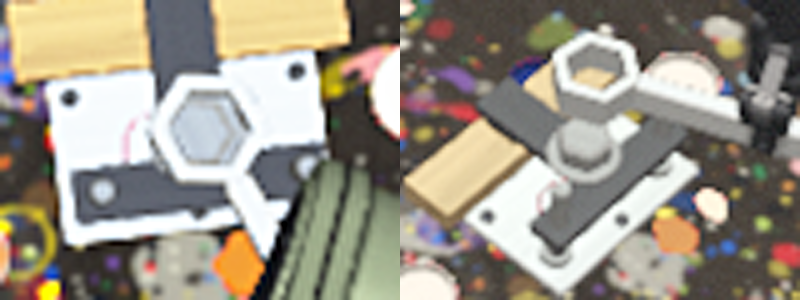

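The left panel shows the key's ring above the bolt, its centre near crop (205,129). The bolt is visible inside with corners aligned. I'll check the offset with depth.

```bash
cat > off.py <<'E'
from h import *
def ring(c):
    P=pts(c);o=env.get_obs();y=o["orientation"][2];t=o["position"]
    B=P.reshape(-1,3);R=np.array([[np.cos(y),np.sin(y)],[-np.sin(y),np.cos(y)]])
    q=(B[:,:2]-t[:2])@R.T
    m=(np.abs(q[:,1])<.04)&(q[:,0]>.05)&(q[:,0]<.15)&(B[:,2]>t[2]-.003)&(B[:,2]<t[2]+.03)
    s=q[m];z=B[m,2];top=z>np.median(z)-.004
    s=s[top]; k=s[s[:,0]>.085]
    h=np.median(z[top]);far=z[top][s[:,0]>.115].mean();near=z[top][s[:,0]<.09].mean()
    cy=(k[:,1].min()+k[:,1].max())/2
    cx=s[:,0].max()-.0265  # corner outer: (16+7)/cos30=26.6
    w=t[:2]+R.T@[cx,cy]
    print("ring along %.4f across %.4f (max %.4f, wid %.4f) z %.4f far %.4f near %.4f n %d world"%(cx,cy,s[:,0].max(),np.ptp(k[:,1]),h,far,near,len(s)),w.round(4))
E
python3 - <<'E'
from off import *
for n in("top1","scene1"):
    c=dict(np.load(n+".npz"));ring(c)
c=dict(np.load("top1.npz"))
print(ray(c,350.6,210.4,.126))
print(hexyaw(c,(.5675,-.1033,.126),(.022,.03)), hexyaw(c,(.5675,-.1033,.0615),(.008,.0145)))
for n in("top1","scene1","top0","scene0"):
    c=dict(np.load(n+".npz"));B=pts(c).reshape(-1,3)
    m=(np.hypot(B[:,0]-.568,B[:,1]+.1035)<.02)&(B[:,2]>.054)&(B[:,2]<.07);b=B[m];print(n,len(b),(b.min(0)+b.max(0)).round(4)/2,b.mean(0).round(4),np.percentile(b[:,2],90))
E
```

```text
ring along 0.0990 across -0.0001 (max 0.1255, wid 0.0459) z 0.1252 far 0.1254 near 0.1254 n 275 world [ 0.5637 -0.1062]
ring along 0.1023 across 0.0017 (max 0.1288, wid 0.0488) z 0.1270 far 0.1268 near 0.1265 n 286 world [ 0.5657 -0.1031]
[ 0.5652527  -0.10301639  0.126     ]
(np.float64(28.692310831570467), np.float64(0.30139018452811)) (np.float64(27.84281303217216), np.float64(0.4200866513452798))
top1 124 [ 0.56775 -0.10625  0.06175] [ 0.5675 -0.1066  0.0616] 0.06426015267091963
scene1 125 [ 0.56905 -0.10095  0.0606 ] [ 0.5671 -0.0991  0.062 ] 0.06487556892374802
top0 147 [ 0.56755 -0.10525  0.06085] [ 0.5666 -0.105   0.0612] 0.06424793489941108
scene0 127 [ 0.56955 -0.10155  0.06065] [ 0.5679 -0.1002  0.0622] 0.06510232936944813
```

Both views agree the ring needs to go about 3 mm further along the handle direction. I'll correct that and lower it to just above the bolt, then lower gently.

```bash
python3 -m handwheel '[{"x":0.1,"y":0.02,"z":0.3,"turn":0},{"x":0,"y":0,"z":0.5,"turn":0},{"x":0,"y":0,"z":0.4,"turn":0},{"x":0,"y":0,"z":0,"turn":0},{"x":0,"y":0,"z":0,"turn":0}]'
python3 -m handwheel '[{"x":0,"y":0,"z":0.07,"turn":0},{"x":0,"y":0,"z":0.07,"turn":0},{"x":0,"y":0,"z":0.07,"turn":0},{"x":0,"y":0,"z":0,"turn":0}]'
python3 -c 'from h import *;rel((.477,-.1547,.11),29.5);print(env.get_obs()["moment"])'
```

```text
time_s: 5.8
position: [0.4806, -0.1543, 0.0749]
orientation: [-3.141, 0.001, 0.515]
wrist_force: [-0.8, -0.1, -2.6]
width: 0.011
finger_force: 79.4
time_s: 6.2
position: [0.4805, -0.1543, 0.0689]
orientation: [-3.141, 0.0, 0.515]
wrist_force: [-0.3, 0.4, -3.2]
width: 0.0109
finger_force: 79.4
pos [ 0.4805 -0.1543  0.0689] rpy [-3.141  0.     0.515] F [-0.3  0.4 -3.2] w 0.0109 t 6.2
x -0.108 y -0.045 z -1.370 turn -0.001
[-0.00583191  0.05218517  0.0171621 ]
```

```bash
python3 -m handwheel '[{"x":0,"y":0,"z":0.07,"turn":0},{"x":0,"y":0,"z":0.07,"turn":0},{"x":0,"y":0,"z":0,"turn":0}]'
python3 -m handwheel '[{"x":0,"y":0,"z":0.07,"turn":0},{"x":0,"y":0,"z":0.07,"turn":0},{"x":0,"y":0,"z":0,"turn":0}]'
python3 -c 'from h import *;rel((.477,-.1547,.11),29.5);print(env.get_obs()["moment"])'
```

```text
time_s: 6.5
position: [0.4804, -0.1543, 0.0645]
orientation: [-3.141, 0.0, 0.515]
wrist_force: [-0.5, -0.4, -1.3]
width: 0.0109
finger_force: 79.4
time_s: 6.8
position: [0.4805, -0.1543, 0.0603]
orientation: [-3.141, 0.0, 0.515]
wrist_force: [-0.5, -0.6, -2.4]
width: 0.0107
finger_force: 79.4
pos [ 0.4805 -0.1543  0.0603] rpy [-3.141  0.     0.515] F [-0.5 -0.6 -2.4] w 0.0107 t 6.8
x -0.108 y -0.044 z -1.657 turn -0.000
[-0.05126695  0.08032529  0.00801532]
```

It slid on about 10 mm with no resistance. I'll go 4 mm lower and begin the first swing.

```bash
python3 -m handwheel '[{"x":0,"y":0,"z":0.07,"turn":0},{"x":0,"y":0,"z":0.06,"turn":0},{"x":0,"y":0,"z":0,"turn":0}]'
python3 -m handwheel '[{"x":0.008,"y":-0.239,"z":0,"turn":0.5},{"x":0.008,"y":-0.239,"z":0,"turn":0.5},{"x":0.008,"y":-0.239,"z":0,"turn":0.5},{"x":0,"y":0,"z":0,"turn":0}]'
python3 -c 'from h import *;rel((.477,-.1547,.11),29.5);print(env.get_obs()["moment"])'
```

```text
time_s: 7.1
position: [0.4805, -0.1543, 0.0565]
orientation: [-3.141, 0.0, 0.515]
wrist_force: [-0.0, -0.2, -1.6]
width: 0.0111
finger_force: 79.4
time_s: 7.5
position: [0.4714, -0.1344, 0.0566]
orientation: [3.141, 0.001, 0.307]
wrist_force: [-1.7, -1.7, -2.1]
width: 0.0108
finger_force: 79.4
pos [ 0.4714 -0.1344  0.0566] rpy [3.141e+00 1.000e-03 3.070e-01] F [-1.7 -1.7 -2.1] w 0.0108 t 7.5
x -0.025 y 0.703 z -1.779 turn -1.490
[-0.34281474  0.43432987  0.01549962]
```

```bash
python3 -m handwheel '[{"x":0.019,"y":-0.357,"z":0.003,"turn":0.75},{"x":0.019,"y":-0.357,"z":0.003,"turn":0.75},{"x":0.019,"y":-0.357,"z":0.003,"turn":0.75},{"x":0.019,"y":-0.357,"z":0.003,"turn":0.75},{"x":0,"y":0,"z":0,"turn":0}]'
python3 -c 'from h import *;c,s=np.cos,np.sin;o=env.get_obs();y=o["orientation"][2];print(o["position"][:2]+.1025*np.array([c(y),s(y)]),o["moment"])'
python3 -m handwheel '[{"x":0.019,"y":-0.357,"z":0.003,"turn":0.75},{"x":0.019,"y":-0.357,"z":0.003,"turn":0.75},{"x":0.019,"y":-0.357,"z":0.003,"turn":0.75},{"x":0,"y":0,"z":0,"turn":0}]'
python3 -c 'from h import *;c,s=np.cos,np.sin;o=env.get_obs();y=o["orientation"][2];print(np.degrees(y),o["position"][:2]+.1025*np.array([c(y),s(y)]),o["moment"])'
```

```text
time_s: 8.0
position: [0.4672, -0.0919, 0.0562]
orientation: [3.141, 0.002, -0.11]
wrist_force: [-2.9, -2.5, -1.7]
width: 0.0112
finger_force: 79.4
[ 0.56911064 -0.10323443] [-0.37388171  0.52133269  0.00719791]
time_s: 8.4
position: [0.4757, -0.0611, 0.0558]
orientation: [3.141, 0.002, -0.424]
wrist_force: [-4.2, -1.8, -1.0]
width: 0.0108
finger_force: 79.5
-24.276562989987337 [ 0.56917345 -0.10327618] [-0.20587059  0.67764956  0.03589091]
```

```bash
python3 -m handwheel '[{"x":0.009,"y":-0.297,"z":0.003,"turn":0.625},{"x":0.009,"y":-0.297,"z":0.003,"turn":0.625},{"x":0,"y":0,"z":0,"turn":0}]'
python3 - <<'E'
from h import *
o=env.get_obs();print(np.degrees(o["orientation"][2]),o["wrist_force"],o["moment"])
c=cap("top");np.savez("top2.npz",**c);s=cap("scene")
b=cv2.resize(c["frame"][185:245,310:390],None,fx=5,fy=5,interpolation=cv2.INTER_CUBIC)
d=cv2.resize(s["frame"][170:245,305:405],None,fx=4,fy=4,interpolation=cv2.INTER_CUBIC)
cv2.imwrite("pics/sw1.png",np.hstack([b,d]))
E
```

```text
time_s: 8.7
position: [0.4844, -0.0457, 0.0556]
orientation: [3.141, 0.002, -0.598]
wrist_force: [-3.5, 0.8, -0.9]
width: 0.011
finger_force: 79.5
-34.252759827709674 [-3.52460603  0.76750467 -0.92735432] [-0.03213808  0.64179811  0.03967942]
```

View pics/sw1.png

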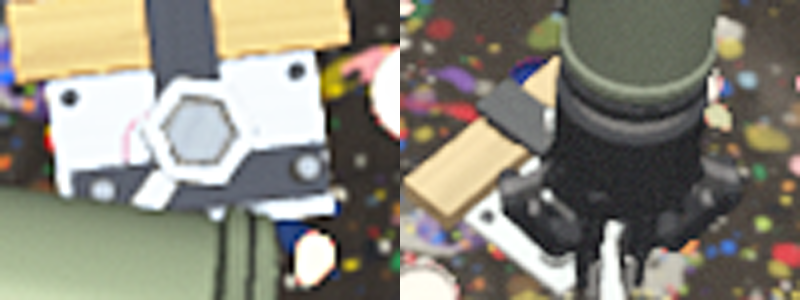

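The key is seated over the bolt at crop (200,128). The handle is close to the left pin at (103,190) but not touching it. I'll measure the bolt angle, back off the play, lift and swing back.

```bash
python3 - <<'E'
from h import *
c=dict(np.load("top2.npz"))
for r in((.006,.013),(.008,.0145)): print(hexyaw(c,(.568,-.1035,.062),r))
print("key",hexyaw(c,(.567,-.1035,.071),(.021,.029)))
E
python3 -m handwheel '[{"x":0.005,"y":0.209,"z":0,"turn":-0.44},{"x":0.005,"y":0.209,"z":0,"turn":-0.44},{"x":0,"y":0,"z":0,"turn":0}]'
python3 -m handwheel '[{"x":0,"y":0,"z":-0.2,"turn":0},{"x":0,"y":0,"z":-0.35,"turn":0},{"x":0,"y":0,"z":-0.35,"turn":0},{"x":0,"y":0,"z":-0.1,"turn":0},{"x":0,"y":0,"z":0,"turn":0}]'
```

```text
(np.float64(33.78986627929076), np.float64(0.5118544022956842))
(np.float64(31.57338576353064), np.float64(0.34322213394091905))
key (np.float64(26.563579147783024), np.float64(0.436142082612132))
time_s: 9.1
position: [0.4783, -0.0569, 0.0559]
orientation: [-3.141, 0.0, -0.478]
wrist_force: [-2.5, 2.3, -2.1]
width: 0.0112
finger_force: 79.4
time_s: 9.6
position: [0.4797, -0.0566, 0.0871]
orientation: [-3.141, -0.003, -0.479]
wrist_force: [-0.3, -0.5, -1.3]
width: 0.0115
finger_force: 79.4
```

```bash
python3 -m handwheel '[{"x":0.033,"y":0.475,"z":0,"turn":-1},{"x":0.033,"y":0.475,"z":0,"turn":-1},{"x":0.033,"y":0.475,"z":0,"turn":-1},{"x":0.033,"y":0.475,"z":0,"turn":-1},{"x":0.033,"y":0.475,"z":0,"turn":-1},{"x":0.033,"y":0.475,"z":0,"turn":-1},{"x":0.033,"y":0.475,"z":0,"turn":-1},{"x":0.009,"y":0.238,"z":0,"turn":-0.5},{"x":0,"y":0,"z":0,"turn":0},{"x":0,"y":0,"z":0,"turn":0}]'
python3 - <<'E'
from off import *
rel((.4826,-.1585,.087),32.6)
c=cap("top");ring(c)
for r in((.006,.012),(.008,.0145)): print(hexyaw(c,(.568,-.1035,.061),r))
B=pts(c).reshape(-1,3);m=(np.hypot(B[:,0]-.568,B[:,1]+.1035)<.02)&(B[:,2]>.052)&(B[:,2]<.07);b=B[m];print((b.min(0)+b.max(0)).round(4)/2,np.percentile(b[:,2],90))
E
```

```text
time_s: 10.6
position: [0.4828, -0.1585, 0.0856]
orientation: [-3.141, 0.0, 0.566]
wrist_force: [0.7, -0.1, -1.4]
width: 0.0107
finger_force: 79.4
pos [ 0.4828 -0.1585  0.0856] rpy [-3.141  0.     0.566] F [ 0.7 -0.1 -1.4] w 0.0107 t 10.6
x -0.006 y -0.004 z -0.045 turn -0.020
ring along 0.0996 across -0.0008 (max 0.1261, wid 0.0459) z 0.1002 far 0.1002 near 0.1008 n 262 world [ 0.5672 -0.1055]
(np.float64(34.44141850534341), np.float64(0.4436735645336944))
(np.float64(31.929829426481177), np.float64(0.3855190491933516))
[ 0.56875 -0.10545  0.0605 ] 0.06323394688692593
```

Position and angle match, so I'll lower in steps.

```bash
python3 -m handwheel '[{"x":0,"y":0,"z":0.3,"turn":0},{"x":0,"y":0,"z":0.2,"turn":0},{"x":0,"y":0,"z":0.07,"turn":0},{"x":0,"y":0,"z":0.07,"turn":0},{"x":0,"y":0,"z":0,"turn":0}]'
python3 -m handwheel '[{"x":0,"y":0,"z":0.07,"turn":0},{"x":0,"y":0,"z":0.07,"turn":0},{"x":0,"y":0,"z":0,"turn":0}]'
python3 -m handwheel '[{"x":0,"y":0,"z":0.07,"turn":0},{"x":0,"y":0,"z":0.07,"turn":0},{"x":0,"y":0,"z":0,"turn":0}]'
```

```text
time_s: 11.15
position: [0.4829, -0.1586, 0.0663]
orientation: [-3.141, 0.001, 0.568]
wrist_force: [-0.1, 0.1, -1.9]
width: 0.0109
finger_force: 79.4
time_s: 11.45
position: [0.4829, -0.1587, 0.0623]
orientation: [-3.141, 0.0, 0.568]
wrist_force: [-0.2, -0.1, -2.4]
width: 0.0109
finger_force: 79.5
time_s: 11.75
position: [0.4829, -0.1587, 0.058]
orientation: [-3.141, 0.0, 0.568]
wrist_force: [-1.0, -1.1, -1.2]
width: 0.0108
finger_force: 79.5
```

```bash
python3 -m handwheel '[{"x":0,"y":0,"z":0.05,"turn":0},{"x":0,"y":0,"z":0.05,"turn":0},{"x":0.019,"y":-0.357,"z":0.003,"turn":0.75},{"x":0.019,"y":-0.357,"z":0.003,"turn":0.75},{"x":0.019,"y":-0.357,"z":0.003,"turn":0.75},{"x":0.019,"y":-0.357,"z":0.003,"turn":0.75},{"x":0,"y":0,"z":0,"turn":0}]'
python3 -m handwheel '[{"x":0.019,"y":-0.357,"z":0.003,"turn":0.75},{"x":0.019,"y":-0.357,"z":0.003,"turn":0.75},{"x":0.019,"y":-0.357,"z":0.003,"turn":0.75},{"x":0.019,"y":-0.357,"z":0.003,"turn":0.75},{"x":0,"y":0,"z":0,"turn":0}]'
cat > tq.py <<'E'
from h import *
o=env.get_obs();y=o["orientation"][2];C=np.array([.5685,-.1035]);p=o["position"][:2];r=p-C;F=o["wrist_force"]
print("yaw %.1f  rxF %.3f  Mz %.3f"%(np.degrees(y),r[0]*F[1]-r[1]*F[0],o["moment"][2]),"rad %.2f tan %.2f"%(F[0]*np.cos(y)+F[1]*np.sin(y),-F[0]*np.sin(y)+F[1]*np.cos(y)),"C est",(p+.1025*np.array([np.cos(y),np.sin(y)])).round(4),"z",o["position"][2].round(4))
E
python3 tq.py
```

```text
time_s: 12.45
position: [0.4677, -0.1185, 0.0549]
orientation: [3.141, 0.001, 0.151]
wrist_force: [-2.0, -3.8, -0.9]
width: 0.0108
finger_force: 79.5
time_s: 12.95
position: [0.4703, -0.076, 0.0544]
orientation: [3.141, 0.002, -0.267]
wrist_force: [-3.8, -2.5, -0.6]
width: 0.0113
finger_force: 79.5
yaw -15.3  rxF 0.345  Mz -0.062 rad -2.98 tan -3.36 C est [ 0.5692 -0.103 ] z 0.0544
```

```bash
python3 -m handwheel '[{"x":0.005,"y":-0.179,"z":0.001,"turn":0.375},{"x":0.005,"y":-0.179,"z":0.001,"turn":0.375},{"x":0.005,"y":-0.179,"z":0.001,"turn":0.375},{"x":0,"y":0,"z":0,"turn":0}]' >/dev/null; python3 tq.py
python3 -m handwheel '[{"x":0.005,"y":-0.179,"z":0.001,"turn":0.375},{"x":0.005,"y":-0.179,"z":0.001,"turn":0.375},{"x":0,"y":0,"z":0,"turn":0}]' >/dev/null; python3 tq.py
```

```text
yaw -24.3  rxF 0.288  Mz 0.046 rad -2.87 tan -2.82 C est [ 0.5691 -0.1034] z 0.0542
yaw -30.3  rxF 0.257  Mz 0.059 rad -3.34 tan -2.50 C est [ 0.5691 -0.1034] z 0.0541
```

```bash
python3 -m handwheel '[{"x":0.003,"y":-0.149,"z":0.001,"turn":0.31},{"x":0.003,"y":-0.149,"z":0.001,"turn":0.31},{"x":0,"y":0,"z":0,"turn":0}]' >/dev/null; python3 tq.py
python3 - <<'E'
from h import *
c=cap("top")
for r in((.006,.012),(.008,.0145)): print(hexyaw(c,(.568,-.1035,.061),r))
E
python3 -m handwheel '[{"x":0.005,"y":0.209,"z":0,"turn":-0.44},{"x":0.005,"y":0.209,"z":0,"turn":-0.44},{"x":0,"y":0,"z":0,"turn":0}]' >/dev/null; python3 tq.py
```

```text
yaw -35.3  rxF 0.308  Mz 0.030 rad -3.98 tan -3.00 C est [ 0.5692 -0.1034] z 0.0541
(np.float64(32.121040978256424), np.float64(0.3743587177753228))
(np.float64(29.897748527462674), np.float64(0.3339099086405322))
yaw -28.3  rxF 0.025  Mz 0.043 rad -2.53 tan -0.24 C est [ 0.5694 -0.1038] z 0.0543
```

```bash
python3 -m handwheel '[{"x":0,"y":0,"z":-0.2,"turn":0},{"x":-0.03,"y":0,"z":-0.35,"turn":0},{"x":0,"y":0,"z":-0.35,"turn":0},{"x":0,"y":0,"z":-0.1,"turn":0},{"x":0,"y":0,"z":0,"turn":0}]'
python3 -m handwheel '[{"x":0.033,"y":0.475,"z":0,"turn":-1},{"x":0.033,"y":0.475,"z":0,"turn":-1},{"x":0.033,"y":0.475,"z":0,"turn":-1},{"x":0.033,"y":0.475,"z":0,"turn":-1},{"x":0.033,"y":0.475,"z":0,"turn":-1},{"x":0.033,"y":0.475,"z":0,"turn":-1},{"x":0.033,"y":0.475,"z":0,"turn":-1},{"x":0.009,"y":0.238,"z":0,"turn":-0.5},{"x":0,"y":0,"z":0,"turn":0},{"x":0,"y":0,"z":0,"turn":0}]'
python3 - <<'E'
from off import *
a=np.radians(31.5);rel((.569-.1025*np.cos(a),-.1033-.1025*np.sin(a),.085),31.5)
c=cap("top");ring(c)
for r in((.006,.012),(.008,.0145)): print(hexyaw(c,(.568,-.1035,.060),r))
E
```

```text
time_s: 14.8
position: [0.4798, -0.0544, 0.0856]
orientation: [-3.14, -0.003, -0.495]
wrist_force: [0.3, -0.9, -1.7]
width: 0.0111
finger_force: 79.4
time_s: 15.8
position: [0.4812, -0.1564, 0.0841]
orientation: [-3.141, 0.0, 0.55]
wrist_force: [0.0, -0.8, -2.4]
width: 0.0107
finger_force: 79.4
pos [ 0.4812 -0.1564  0.0841] rpy [-3.141  0.     0.55 ] F [ 0.  -0.8 -2.4] w 0.0107 t 15.8
x 0.003 y 0.019 z -0.029 turn 0.002
ring along 0.0991 across -0.0006 (max 0.1256, wid 0.0463) z 0.0992 far 0.0989 near 0.0991 n 249 world [ 0.5659 -0.1049]
(np.float64(38.0722782254198), np.float64(0.23040894556888222))
(np.float64(28.81106339515999), np.float64(0.34243429145379334))
```

```bash
python3 -m handwheel '[{"x":0,"y":0.02,"z":0.3,"turn":0},{"x":0,"y":0,"z":0.2,"turn":0},{"x":0,"y":0,"z":0.07,"turn":0},{"x":0,"y":0,"z":0.06,"turn":0},{"x":0,"y":0,"z":0,"turn":0}]'
python3 -m handwheel '[{"x":0,"y":0,"z":0.07,"turn":0},{"x":0,"y":0,"z":0.07,"turn":0},{"x":0,"y":0,"z":0,"turn":0}]'
python3 -m handwheel '[{"x":0,"y":0,"z":0.07,"turn":0},{"x":0,"y":0,"z":0.07,"turn":0},{"x":0,"y":0,"z":0,"turn":0}]'
```

```text
time_s: 16.35
position: [0.4817, -0.157, 0.0652]
orientation: [-3.141, 0.0, 0.552]
wrist_force: [-0.8, -0.9, -0.7]
width: 0.011
finger_force: 79.4
time_s: 16.65
position: [0.4817, -0.1571, 0.0611]
orientation: [-3.141, 0.0, 0.552]
wrist_force: [0.9, -0.1, -2.2]
width: 0.0111
finger_force: 79.4
time_s: 16.95
position: [0.4817, -0.1571, 0.0568]
orientation: [-3.141, 0.0, 0.552]
wrist_force: [-0.8, -0.2, -2.1]
width: 0.011
finger_force: 79.5
```

Seated. I'll lower a little more, take up the play, then turn in small steps while watching torque.

```bash
python3 -m handwheel '[{"x":0,"y":0,"z":0.05,"turn":0},{"x":0,"y":0,"z":0.04,"turn":0},{"x":0.005,"y":-0.179,"z":0.001,"turn":0.375},{"x":0.005,"y":-0.179,"z":0.001,"turn":0.375},{"x":0,"y":0,"z":0,"turn":0}]' >/dev/null; python3 tq.py
python3 -m handwheel '[{"x":0.005,"y":-0.179,"z":0.001,"turn":0.375},{"x":0,"y":0,"z":0,"turn":0}]' >/dev/null; python3 tq.py
python3 -m handwheel '[{"x":0.003,"y":-0.119,"z":0,"turn":0.25},{"x":0,"y":0,"z":0,"turn":0}]' >/dev/null; python3 tq.py
python3 -m handwheel '[{"x":0.003,"y":-0.119,"z":0,"turn":0.25},{"x":0,"y":0,"z":0,"turn":0}]' >/dev/null; python3 tq.py
```

```text
yaw 25.7  rxF 0.181  Mz 0.028 rad -1.80 tan -1.78 C est [ 0.569  -0.1034] z 0.0543
yaw 22.7  rxF 0.237  Mz 0.075 rad -1.58 tan -2.32 C est [ 0.569  -0.1034] z 0.0543
yaw 20.7  rxF 0.241  Mz 0.084 rad -1.48 tan -2.37 C est [ 0.5691 -0.1035] z 0.0543
yaw 18.7  rxF 0.183  Mz 0.135 rad -1.79 tan -1.80 C est [ 0.5691 -0.1034] z 0.0543
```

```bash
python3 -m handwheel '[{"x":0.003,"y":-0.119,"z":0,"turn":0.25},{"x":0,"y":0,"z":0,"turn":0}]' >/dev/null; python3 tq.py
python3 -m handwheel '[{"x":0.003,"y":-0.119,"z":0,"turn":0.25},{"x":0,"y":0,"z":0,"turn":0}]' >/dev/null; python3 tq.py
python3 -m handwheel '[{"x":0.003,"y":-0.119,"z":0,"turn":0.25},{"x":0,"y":0,"z":0,"turn":0}]' >/dev/null; python3 tq.py
```

```text
yaw 16.7  rxF 0.231  Mz 0.085 rad -2.49 tan -2.27 C est [ 0.569  -0.1034] z 0.0542
yaw 14.7  rxF 0.264  Mz 0.035 rad -2.62 tan -2.59 C est [ 0.5691 -0.1034] z 0.0542
yaw 12.7  rxF 0.270  Mz -0.017 rad -1.87 tan -2.64 C est [ 0.569  -0.1033] z 0.0542
```

```bash
python3 -m handwheel '[{"x":0.003,"y":-0.119,"z":0,"turn":0.25},{"x":0,"y":0,"z":0,"turn":0}]' >/dev/null; python3 tq.py
python3 -m handwheel '[{"x":0.003,"y":-0.119,"z":0,"turn":0.25},{"x":0,"y":0,"z":0,"turn":0}]' >/dev/null; python3 tq.py
python3 -m handwheel '[{"x":0.003,"y":-0.119,"z":0,"turn":0.25},{"x":0,"y":0,"z":0,"turn":0}]' >/dev/null; python3 tq.py
```

```text
yaw 10.7  rxF 0.213  Mz 0.019 rad -2.81 tan -2.09 C est [ 0.569  -0.1033] z 0.0542
yaw 8.7  rxF 0.345  Mz -0.010 rad -2.14 tan -3.39 C est [ 0.5691 -0.1033] z 0.0542
yaw 6.7  rxF 0.238  Mz -0.049 rad -2.83 tan -2.33 C est [ 0.5691 -0.1033] z 0.0542
```

```bash
python3 -m handwheel '[{"x":0.003,"y":-0.119,"z":0,"turn":0.25},{"x":0,"y":0,"z":0,"turn":0}]' >/dev/null; python3 tq.py
python3 -m handwheel '[{"x":0.003,"y":-0.119,"z":0,"turn":0.25},{"x":0,"y":0,"z":0,"turn":0}]' >/dev/null; python3 tq.py
python3 -m handwheel '[{"x":0.003,"y":-0.119,"z":0,"turn":0.25},{"x":0,"y":0,"z":0,"turn":0}]' >/dev/null; python3 tq.py
python3 - <<'E'
from h import *
c=cap("top")
for r in((.006,.012),(.008,.0145)): print(hexyaw(c,(.568,-.1035,.060),r))
P=pts(c);B=P.reshape(-1,3);m=(np.hypot(B[:,0]-.568,B[:,1]+.1035)<.009);print("bolt top z",np.median(B[m,2]))
b=cv2.resize(c["frame"][185:245,310:390],None,fx=8,fy=8,interpolation=cv2.INTER_CUBIC);cv2.imwrite("pics/sw3.png",b)
E
```

```text
yaw 4.7  rxF 0.306  Mz -0.060 rad -2.19 tan -3.00 C est [ 0.5691 -0.1033] z 0.0542
yaw 2.7  rxF 0.253  Mz -0.036 rad -3.14 tan -2.48 C est [ 0.5691 -0.1032] z 0.0542
yaw 0.7  rxF 0.399  Mz 0.002 rad -4.08 tan -3.91 C est [ 0.5691 -0.1032] z 0.0542
(np.float64(5.806308862253033), np.float64(0.5216298464876238))
(np.float64(4.751815135052592), np.float64(0.42160831831990814))
bolt top z 0.05926865456502428
```

View pics/sw3.png

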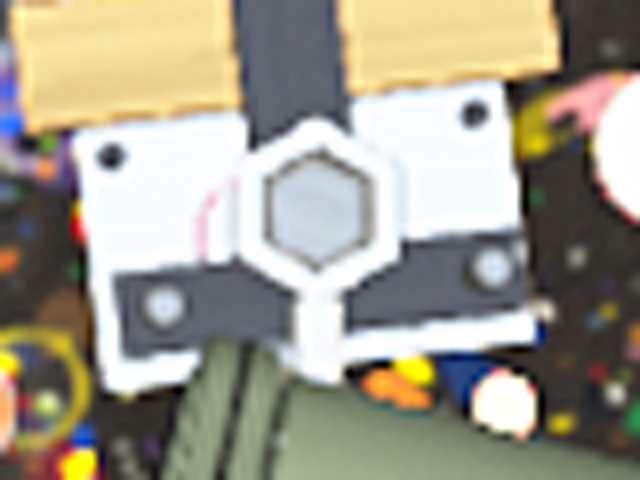

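The bolt is at about 5°, with the key seated around it at (318,208) and the pins well clear. The torque is just beginning to rise, so I'll continue in small steps.

```bash
python3 -m handwheel '[{"x":0.003,"y":-0.119,"z":0,"turn":0.25},{"x":0,"y":0,"z":0,"turn":0}]' >/dev/null; python3 tq.py
python3 -m handwheel '[{"x":0.003,"y":-0.119,"z":0,"turn":0.25},{"x":0,"y":0,"z":0,"turn":0}]' >/dev/null; python3 tq.py
```

```text
yaw -1.3  rxF 0.452  Mz 0.068 rad -3.50 tan -4.43 C est [ 0.5691 -0.1033] z 0.0542
yaw -3.3  rxF 0.427  Mz 0.052 rad -3.65 tan -4.19 C est [ 0.5691 -0.1034] z 0.0542
```

```bash
python3 -m handwheel '[{"x":0.003,"y":-0.119,"z":0,"turn":0.25},{"x":0,"y":0,"z":0,"turn":0}]' >/dev/null; python3 tq.py;python3 -m handwheel '[{"x":0,"y":0,"z":0,"turn":0}]' >/dev/null; python3 tq.py
python3 -m handwheel '[{"x":0.003,"y":-0.119,"z":0,"turn":0.25},{"x":0,"y":0,"z":0,"turn":0}]' >/dev/null; python3 tq.py;python3 -m handwheel '[{"x":0,"y":0,"z":0,"turn":0}]' >/dev/null; python3 tq.py
```

```text
yaw -5.2  rxF 0.618  Mz 0.152 rad -2.91 tan -6.06 C est [ 0.5692 -0.1035] z 0.0542
yaw -5.2  rxF 0.555  Mz 0.119 rad -3.07 tan -5.45 C est [ 0.5691 -0.1035] z 0.0542
yaw -7.2  rxF 0.534  Mz 0.126 rad -2.38 tan -5.24 C est [ 0.5691 -0.1036] z 0.0542
yaw -7.2  rxF 0.646  Mz 0.171 rad -2.73 tan -6.34 C est [ 0.5691 -0.1036] z 0.0542
```

```bash
python3 - <<'E'
from h import *
for i in range(4):
    c=cap("top");print([round(hexyaw(c,(.568,-.1035,.060),r)[0],1) for r in((.006,.012),(.008,.0145))],"key",hexyaw(c,(.568,-.1035,.069),(.021,.029)))
E
python3 tq.py
python3 -m handwheel '[{"x":0.003,"y":-0.119,"z":0,"turn":0.25},{"x":0,"y":0,"z":0,"turn":0}]' >/dev/null; python3 tq.py
for i in 1 2; do python3 -m handwheel '[{"x":0,"y":0,"z":0,"turn":0}]' >/dev/null; python3 tq.py; done
```

```text
[np.float64(4.9), np.float64(58.1)] key (np.float64(53.09398387712757), np.float64(0.33438496775924453))
[np.float64(4.0), np.float64(58.0)] key (np.float64(53.03283562501936), np.float64(0.3357711883646574))
[np.float64(4.0), np.float64(58.2)] key (np.float64(53.101800231988804), np.float64(0.33399039414994053))
[np.float64(4.3), np.float64(57.8)] key (np.float64(53.29583073912032), np.float64(0.3374326623291793))
yaw -7.2  rxF 0.508  Mz 0.273 rad -2.84 tan -4.99 C est [ 0.5691 -0.1037] z 0.0542
yaw -9.2  rxF 0.708  Mz 0.255 rad -3.80 tan -6.95 C est [ 0.5691 -0.1037] z 0.0542
yaw -9.2  rxF 0.678  Mz 0.270 rad -3.61 tan -6.66 C est [ 0.5691 -0.1037] z 0.0542
yaw -9.2  rxF 0.623  Mz 0.279 rad -3.71 tan -6.12 C est [ 0.5691 -0.1038] z 0.0542
```

Force and moment give about 0.94 N m, and the angle suggests about 1.1. One last 2° step lands near 1.1 to 1.2.

```bash
python3 -m handwheel '[{"x":0.003,"y":-0.119,"z":0,"turn":0.25},{"x":0,"y":0,"z":0,"turn":0}]' >/dev/null; python3 tq.py
for i in 1 2 3; do python3 -m handwheel '[{"x":0,"y":0,"z":0,"turn":0}]' >/dev/null; python3 tq.py; done
```

```text
yaw -11.2  rxF 0.710  Mz 0.276 rad -3.03 tan -6.97 C est [ 0.569  -0.1038] z 0.0542
yaw -11.1  rxF 0.627  Mz 0.317 rad -2.91 tan -6.16 C est [ 0.5691 -0.1038] z 0.0541
yaw -11.1  rxF 0.642  Mz 0.283 rad -2.37 tan -6.30 C est [ 0.569  -0.1038] z 0.0542
yaw -11.1  rxF 0.817  Mz 0.323 rad -3.41 tan -8.02 C est [ 0.569  -0.1039] z 0.0541
```

The torque is about 1.0 to 1.2 N m with the screw stopped. I'll ease off until the key is free and check.

```bash
for i in 1; do python3 -m handwheel '[{"x":0.004,"y":0.179,"z":0,"turn":-0.375},{"x":0,"y":0,"z":0,"turn":0}]' >/dev/null; python3 tq.py
python3 -m handwheel '[{"x":0.004,"y":0.179,"z":0,"turn":-0.375},{"x":0,"y":0,"z":0,"turn":0}]' >/dev/null; python3 tq.py
python3 -m handwheel '[{"x":0.004,"y":0.179,"z":0,"turn":-0.375},{"x":0,"y":0,"z":0,"turn":0}]' >/dev/null; python3 tq.py; done
python3 - <<'E'
from h import *
c=cap("top");print([hexyaw(c,(.568,-.1035,.060),r) for r in((.006,.012),(.008,.0145))],"key",hexyaw(c,(.568,-.1035,.069),(.021,.029)))
E
```

```text
yaw -8.2  rxF 0.467  Mz 0.249 rad -3.29 tan -4.59 C est [ 0.5691 -0.1039] z 0.0542
yaw -5.2  rxF 0.280  Mz 0.177 rad -2.73 tan -2.76 C est [ 0.5691 -0.1037] z 0.0542
yaw -2.3  rxF 0.268  Mz 0.036 rad -3.30 tan -2.63 C est [ 0.5691 -0.1036] z 0.0542
[(np.float64(5.7221899278110016), np.float64(0.4961186709188469)), (np.float64(1.3623912175745225), np.float64(0.43833673110319776))] key (np.float64(57.74771092550915), np.float64(0.4280027058075404))
```

```bash
python3 -m handwheel '[{"x":0.004,"y":0.179,"z":0,"turn":-0.375},{"x":0,"y":0,"z":0,"turn":0}]' >/dev/null; python3 tq.py
python3 -m handwheel '[{"x":0.004,"y":0.179,"z":0,"turn":-0.375},{"x":0,"y":0,"z":0,"turn":0}]' >/dev/null; python3 tq.py
python3 -m handwheel '[{"x":0.004,"y":0.179,"z":0,"turn":-0.375},{"x":0,"y":0,"z":0,"turn":0}]' >/dev/null; python3 tq.py
python3 - <<'E'
from h import *
c=cap("top");print([hexyaw(c,(.568,-.1035,.060),r) for r in((.006,.012),(.008,.0145))],"key",hexyaw(c,(.568,-.1035,.069),(.021,.029)))
E
```

```text
yaw 0.6  rxF 0.189  Mz -0.030 rad -3.01 tan -1.85 C est [ 0.5691 -0.1034] z 0.0542
yaw 3.6  rxF 0.019  Mz -0.061 rad -4.35 tan -0.17 C est [ 0.5691 -0.1032] z 0.0541
yaw 6.6  rxF 0.112  Mz 0.020 rad -3.80 tan -1.10 C est [ 0.5693 -0.1034] z 0.0542
[(np.float64(13.76050830349298), np.float64(0.44521753407286596)), (np.float64(9.357791472516492), np.float64(0.4422465644135505))] key (np.float64(6.36398029511987), np.float64(0.4716680275915908))
```

The bolt relaxed elastically to about 10° over roughly 13° of key travel, which gives a peak of about 1.1 to 1.2 N m. Now I'll lift off and carry the key back to its old spot.

```bash
python3 -m handwheel '[{"x":-0.03,"y":0.119,"z":0,"turn":-0.25},{"x":0,"y":0,"z":-0.2,"turn":0},{"x":0,"y":0,"z":-0.4,"turn":0},{"x":0,"y":0,"z":-0.4,"turn":0},{"x":0,"y":0,"z":-0.5,"turn":0},{"x":0,"y":0,"z":-0.3,"turn":0},{"x":0,"y":0,"z":0,"turn":0}]'
python3 -c 'from h import *;rel((.463,-.3,.1),4.1)'
```

```text
time_s: 24.0
position: [0.4691, -0.119, 0.1101]
orientation: [3.14, -0.005, 0.15]
wrist_force: [0.5, 0.2, -0.9]
width: 0.0113
finger_force: 79.4
pos [ 0.4691 -0.119   0.1101] rpy [ 3.14  -0.005  0.15 ] F [ 0.5  0.2 -0.9] w 0.0113 t 24.0
x -1.100 y 5.937 z 0.335 turn 0.559
```

```bash
python3 -m handwheel '[{"x":-0.1,"y":0.5,"z":0,"turn":0},{"x":-0.15,"y":0.8,"z":0,"turn":0},{"x":-0.15,"y":0.8,"z":0,"turn":0},{"x":-0.15,"y":0.8,"z":0,"turn":0},{"x":-0.15,"y":0.8,"z":0,"turn":0},{"x":-0.15,"y":0.8,"z":0,"turn":0},{"x":-0.15,"y":0.8,"z":0.3,"turn":0},{"x":-0.1,"y":0.64,"z":0.5,"turn":0.56},{"x":0,"y":0,"z":0.5,"turn":0},{"x":0,"y":0,"z":0,"turn":0}]'
python3 - <<'E'
from off import *
rel((.463,-.3,.0075),4.1)
c=cap("top");s=cap("scene")
for n,c_ in(("top",c),("scene",s)):
    B=pts(c_).reshape(-1,3);m=(np.hypot(B[:,0]-.568,B[:,1]+.1035)<.009);print(n,"bolt top z",np.median(B[m,2]))
    B=pts(dict(np.load(n+"0.npz"))).reshape(-1,3);m=(np.hypot(B[:,0]-.568,B[:,1]+.1035)<.009);print("before",np.median(B[m,2]))
print([hexyaw(c,(.568,-.1035,.060),r) for r in((.008,.0145),(.010,.016))])
E
```

```text
time_s: 25.0
position: [0.4599, -0.2995, 0.0668]
orientation: [-3.138, 0.004, 0.071]
wrist_force: [-1.5, 0.7, -1.2]
width: 0.0114
finger_force: 79.4
pos [ 0.4599 -0.2995  0.0668] rpy [-3.138  0.004  0.071] F [-1.5  0.7 -1.2] w 0.0114 t 25.0
x 0.103 y 0.024 z 1.978 turn -0.007
top bolt top z 0.05970567796018489
before 0.06200882959590115
scene bolt top z 0.06193748437698554
before 0.06366333032283805
[(np.float64(15.50635225716193), np.float64(0.4662288829259474)), (np.float64(15.59131286263208), np.float64(0.4910362912285061))]
```

The bolt sank about 2 mm and rests near 15°, a total of about 2.35 rad, which fits the stop. Now I'll lay the key down.

```bash
python3 -m handwheel '[{"x":0,"y":0,"z":0.5,"turn":0},{"x":0,"y":0,"z":0.6,"turn":0},{"x":0,"y":0,"z":0.5,"turn":0},{"x":0,"y":0,"z":0.2,"turn":0},{"x":0,"y":0,"z":0,"turn":0}]'
python3 -m handwheel '[{"x":0,"y":0,"z":0.06,"turn":0},{"x":0,"y":0,"z":0.04,"turn":0},{"x":0,"y":0,"z":0.02,"turn":0},{"x":0,"y":0,"z":0,"turn":0}]'
```

```text
time_s: 25.6
position: [0.4614, -0.2996, 0.0153]
orientation: [-3.141, 0.0, 0.073]
wrist_force: [-0.0, -0.3, -1.3]
width: 0.0109
finger_force: 79.5
time_s: 26.0
position: [0.4614, -0.3001, 0.012]
orientation: [3.141, -0.0, 0.072]
wrist_force: [-0.4, -0.2, -1.2]
width: 0.0107
finger_force: 79.5
```

```bash
python3 -m handwheel '[{"x":0,"y":0,"z":0.05,"turn":0},{"x":0,"y":0,"z":0.04,"turn":0},{"x":0,"y":0,"z":0,"turn":0}]'
python3 -m handwheel '[{"x":0,"y":0,"z":0.03,"turn":0},{"x":0,"y":0,"z":0.03,"turn":0},{"x":0,"y":0,"z":0,"turn":0}]'
```

```text
time_s: 26.3
position: [0.4611, -0.2999, 0.0088]
orientation: [-3.141, 0.0, 0.072]
wrist_force: [0.2, 0.0, -1.4]
width: 0.0106
finger_force: 79.5
time_s: 26.6
position: [0.4613, -0.3001, 0.0075]
orientation: [3.141, -0.0, 0.072]
wrist_force: [-0.9, 0.8, 1.2]
width: 0.011
finger_force: 79.9
```

It is touching down, so I'll open and retreat.

```bash
python3 -m handwheel '[{"x":0,"y":0,"z":0,"turn":0},{"x":0,"y":0,"z":0,"turn":0},{"x":0,"y":0,"z":0,"turn":0},{"x":0,"y":0,"z":0,"turn":0}]' 90 20
python3 -m handwheel '[{"x":0,"y":0,"z":-0.3,"turn":0},{"x":0,"y":0,"z":-0.7,"turn":0},{"x":0,"y":0,"z":-0.9,"turn":0},{"x":0,"y":0,"z":-0.9,"turn":0},{"x":0,"y":0,"z":-0.9,"turn":0},{"x":-0.8,"y":0.8,"z":-0.5,"turn":0},{"x":-0.8,"y":0.8,"z":0,"turn":0},{"x":-0.8,"y":0.8,"z":0,"turn":0},{"x":-0.5,"y":0.5,"z":0,"turn":0},{"x":0,"y":0,"z":0,"turn":0}]'
python3 -m handwheel '[{"x":0,"y":0,"z":0,"turn":0},{"x":0,"y":0,"z":0,"turn":0},{"x":0,"y":0,"z":0,"turn":0}]'
python3 - <<'E'
from h import *
c=cap("top");cv2.imwrite("pics/end.png",c["frame"])
B=pts(c).reshape(-1,3);m=(B[:,2]>.015)&(B[:,2]<.035)&(B[:,0]>.40)&(B[:,0]<.61)&(B[:,1]<-.25)&(B[:,1]>-.34);b=B[m];print(len(b),b.min(0),b.max(0),np.median(b[:,2]))
d=cv2.absdiff(c["frame"],np.load("top0.npz")["frame"]);
for n,(u,v) in dict(tape=(248,226),cup=(390,131),jar=(321,125)).items(): print(n,d[v-25:v+25,u-25:u+25].mean())
E
```

```text
time_s: 27.0
position: [0.4614, -0.3001, 0.0072]
orientation: [3.141, -0.0, 0.072]
wrist_force: [0.5, -0.9, 0.0]
width: 0.0555
finger_force: 0.0
time_s: 28.0
position: [0.3793, -0.3948, 0.1339]
orientation: [3.14, -0.0, 0.069]
wrist_force: [-0.3, 0.5, -0.3]
width: 0.0552
finger_force: 0.0
time_s: 28.3
position: [0.3815, -0.3923, 0.1333]
orientation: [-3.142, -0.0, 0.074]
wrist_force: [0.4, -0.3, -0.2]
width: 0.0555
finger_force: 0.0
511 [ 0.41280539 -0.31687051  0.01501   ] [ 0.5870929  -0.27031766  0.02884368] 0.022408380349629775
tape 1.2106666666666666
cup 1.6338666666666666
jar 1.3997333333333333
```

View pics/end.png

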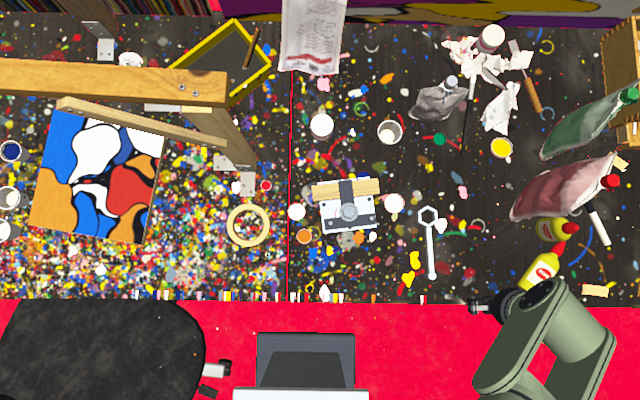

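The key lies flat at (428,215) to (432,275), clear of the clamp. The tape, cup and jar are unchanged and the arm is clear.

```bash
python3 -c 'from h import *;print(env.finish_job())'
```

```text
the job is handed in; nothing more can be done
None
```

The job is handed in: the bolt took three swings and peaked at about 1.0–1.2 N m (from wrist force and angle) against the stop, and sprang back when I eased off. The key lies flat, clear of the clamp, and the tape, cup and jar have not moved.

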